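Seat the square jar in the counter brace and unscrew its tight cap

TASK

Put the square blue jar into the square jar brace on the counter, pushed down flat on the pocket floor, so that it cannot turn; then unscrew its tight red cap anticlockwise until the threads let go, and lift it off while the jar stays seated in the brace. Finish while still holding the cap in the gripper: level and still, over the jar's mouth, with the cap's lower edge about 2 cm above the mouth. Do not knock over the jar or push about the paper cups, the can or the milk jug.

Things in the scene. Friction and masses are not known exactly. Their poses are not given: they have to be found in the camera images.
- jar: Square blue glazed jar, about 350 g. Body 64 x 64 mm, 78 mm tall, round neck above. Starts upright on the counter at any yaw, cap on, in a row with the bystanders. Origin: centre of its underside; z up, x and y square to its sides (all four alike). It may be lifted by the cap, which carries it while the threads are engaged, or by the body.
- cap: Round red ribbed screw cap, 56 mm across, 34 mm tall (top 10 mm solid, below it a skirt round the neck), 45 g; a white bar on its top points along its +x. Origin: centre of the skirt's lower edge; z up. Screwed on, its origin is 82 mm and its top 116 mm above the jar's underside and its x is parallel to the jar's x.
- cap_top (a point): Centre of the cap's top. Opens anticlockwise from above (positive yaw against the jar). Tight at first (about 0.4 to 0.6 N m: grip it firmly), easier after some 40 degrees; it need not rise as it turns. Turned 60 to 90 degrees against the jar it lifts straight off (aim for 75); below 60 it still grips and would lift the jar; past 93 it jams and turns the jar along.
- jar_mouth (a point): Centre of the jar's mouth (top of its black sealing ring), 106 mm above the jar's underside on its axis. It moves with the jar.
- brace: Jar brace fixed to the counter: steel plate 120 x 120 x 6 mm, four black walls round a square pocket 72 mm wide (4 mm play each side of the jar), flared orange guides on top, rim 40 mm above the counter. Origin: centre of the plate's underside; z up, x and y square to the walls. The jar fits in any of its four square positions and can then turn only some 10 degrees either way.
- brace_floor (a point): Centre of the pocket's floor, 6 mm above the counter. The seated jar's underside rests here.
- cup_stack: Bystander: stack of brown paper cups, 83 mm across at the most, 98 mm tall. Origin: centre of its underside.
- drink_can: Bystander: red drink can, 66 mm across, 115 mm tall. Origin: centre of its underside.
- milk_jug: Bystander: steel milk jug, 76 mm across, 95 mm tall, with a side handle that reaches about 70 mm from its axis. Origin: centre of its underside.
Not all that is in view belongs to the job. Leave any green or purple look-alike of the brace alone. There is more than one size of the cap; the job needs the middle-sized.

How it is judged:
By the outcome, as a careful person would: the job done as asked, in the order asked, and still so for the second after the job is handed in, while the arm keeps its last pose, push and grip.
It also fails if it takes over 48 s, if anything falls off the work surface, if the arm or the gripper's body presses on something with over 40 N, if the wrist force passes 120 N, or if a joint passes its speed limit or range.

ROBOT

A 6-joint arm with a two-finger parallel gripper is mounted at the origin on the work surface. World frame = base frame: x ahead of the robot, y to its left, z up, the work surface at z = 0. Lengths are in m, angles in rad, forces in N, time in s.
With the tool pointing down it reaches from about 0.375 to 0.975 m from the base axis. Payload 3.8 kg.
Tool frame: the origin (TCP) lies on the centre line of the jaws, within the pads' length; the fingertips stand 17 mm ahead of it and the grasp point (between the pads) lies 2 mm behind it; z points along the fingers, y is the line along which they close (so a half turn about z gives the same grasp; the last joint's range is limited). The gripper opens to 85 mm and grips with 20 to 120 N. Pads are 22 mm wide; open, the fingers measure 114 mm over their backs; the gripper's body (76 mm by 85 mm) begins 54 mm behind the grasp point. The pads swing forward as they close: fully open they stand 13 mm farther back than shut.
Start: joints at [-1.367, 0.264, 1.604, -0, 1.274, -0.037], TCP at [0.161, -0.656, 0.248] pointing down, gripper open.
Joint ranges: [-2.63, 2.63], [-0.94, 2.18], [0.31, 2.57], [-1.31, 4.45], [0, 2.66], [-2.55, 2.55]. Speed limits (rad/s): [2.57, 2.57, 3.14, 3.14, 3.14, 3.14].

INTERFACE

Orientations are given as a rotation vector (axis times angle).
In Python, from plant import r gives the robot as it stands. Calls block until the motion is done:
- r.move_ptp(position, orientation): joint-space move of the TCP to a pose.
- r.line_to(position, attitude=None, rate=0.15, until_force=None): straight line of the TCP; attitude=None keeps the orientation; rate is the mean speed in m/s. With until_force (N) it stops when the force on the tool has changed by that much, and returns True; else False.
- r.move_j(angles): joint-space move.
- r.gripper_to(opening, grasp_force=None): finger opening in m; grasp_force is the grip in N (None keeps the last); returns when the fingers have stopped.
- r.pause(seconds).
- r.solve_ik(position, orientation): joint angles nearest the present ones, or None.
- r.grab_frame(name): name is "scene" or "top" or "wrist"; returns the picture (384x512x3 uint8, blue, green, red); there is no depth.
- r.calibration(name): a dict with "fx", "fy", "cx", "cy" (pixels), "k1" (the pictures are not rectified: a ray, as slopes to the right and down, at radius r is drawn at 1 + k1 r^2 times it, then the intrinsics apply), "view" (4x4, takes a point from world to camera coordinates); the wrist camera has in their place "T_tool_cam" (4x4, takes a point from camera to tool coordinates, whose origin is the TCP and whose axes are the flange's). Camera axes: x right, y up, looking along -z (the intrinsics and any distortion apply to the point x, -y, -z); pixel columns grow to the right and rows downward; lengths in m; the calibration is good to about 2 mm. A picture is of the moment at which its call begins: read the wrist's pose just before it. calibration takes no time and is no camera call.
A pose or a line that the arm cannot do raises r.IKError and nothing moves.
- r.sign_off(): hands the job in; it is judged then, once.
Readings, each from a call of its own:
- r.read_time(): time.
- r.read_joints(): joint angles.
- r.read_qvel(): joint speeds.
- r.read_joint_efforts(): joint torques, N m.
- r.read_ee_pos(): TCP position.
- r.read_ee_rot(): TCP orientation.
- r.read_ft_force(): force on the tool from outside, world axes, zero at the start.
- r.read_torque(): the same for the moment, N m.
- r.read_width(): finger opening in m.
- r.read_grasp_force(): force on a finger pad.
Only numpy, scipy, OpenCV 4.12 (cv2) and the standard library are available. Lean on these libraries where they do the work, as an engineer would, in place of code of your own. Each camera call takes 0.05 s, during which the arm holds its last target. There are 200 camera calls.

## Working session

There is one attempt and no reset: what is moved stays moved. The work goes in short steps, each a Python script; the robot and the scene stay as the last script left them, time stands still between calls to the robot, and variables do not carry over. Pictures are saved under pics/ and viewed, at most 10 in all, crops included, and the job is handed in when it is done.

```bash
ls; mkdir -p pics; python3 - <<'E'
from plant import r
import cv2,numpy as np
a=r.grab_frame("scene");b=r.grab_frame("top")
cv2.imwrite("pics/scene.png",a);cv2.imwrite("pics/top.png",b)
cv2.imwrite("pics/both.png",np.vstack([a,b])[:, :])
print(r.calibration("top"),r.calibration("scene"),r.calibration("wrist"),r.read_time())
E
```

```text
pics
{'fx': 377.97751276050246, 'fy': 377.97751276050246, 'cx': 257.27804424015187, 'cy': 195.85204025074265, 'k1': -0.04591400199315975, 'view': array([[ 0.01107381, -0.99992919,  0.00435713,  0.00341413],
       [ 0.99389997,  0.01148499,  0.10968565, -0.5039067 ],
       [-0.10972792,  0.00311591,  0.99395678, -0.78260523],
       [ 0.        ,  0.        ,  0.        ,  1.        ]])} {'fx': 358.6175917202468, 'fy': 358.6175917202468, 'cx': 258.4495625764779, 'cy': 183.7564865626623, 'k1': 0.03258633248517145, 'view': array([[-0.03738961,  0.99926069,  0.00894928,  0.01675603],
       [-0.77767177, -0.03472008,  0.62771103,  0.31388672],
       [ 0.62755767,  0.01651027,  0.778395  , -1.1519004 ],
       [ 0.        ,  0.        ,  0.        ,  1.        ]])} {'fx': 271.4470536908875, 'fy': 271.4470536908875, 'cx': 259.847595868079, 'cy': 189.39038760060473, 'k1': -0.06303122912258399, 'T_tool_cam': array([[ 2.16536469e-05,  9.50469266e-01,  3.10818554e-01,
         7.88546967e-02],
       [ 9.99999504e-01, -3.30222363e-04,  9.40138763e-04,
        -4.54454628e-04],
       [ 9.96212237e-04,  3.10818379e-01, -9.50468802e-01,
        -1.25151750e-01],
       [ 0.00000000e+00,  0.00000000e+00,  0.00000000e+00,
         1.00000000e+00]])} 0.1
```

View pics/scene.png

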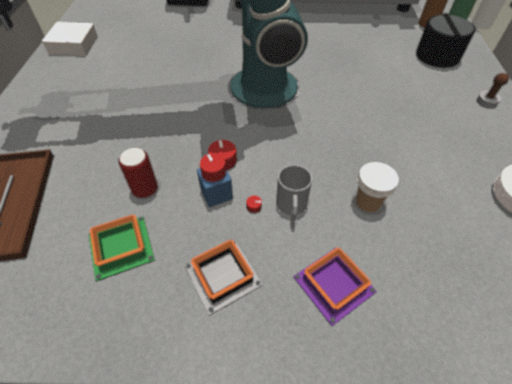

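View pics/top.png

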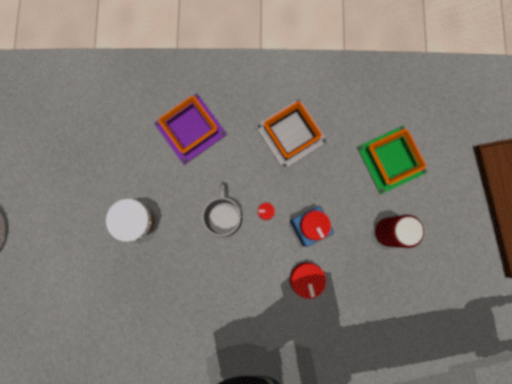

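Scene: jar with red cap at scene (214,178) / top (315,226). Steel brace at scene (223,275) / top (292,132). Red candidates in top are the small loose cap (266,211), the cap on the blue jar (315,226) and the large loose cap (309,281). The one on the jar is the middle size, and it is already screwed onto the blue jar. The brace to use is the steel one; green and purple are look-alikes. I'll confirm this in one crop.

```bash
cat > h.py <<'E'
from plant import r
import cv2,numpy as np
from scipy.spatial.transform import Rotation as R
def pose():
    T=np.eye(4);T[:3,:3]=R.from_rotvec(r.read_ee_rot()).as_matrix();T[:3,3]=r.read_ee_pos();return T
def cam(name):
    c=r.calibration(name)
    return c,(pose()@c["T_tool_cam"] if name=="wrist" else np.linalg.inv(c["view"]))
def rays(c,M,uv):
    uv=np.asarray(uv,float).reshape(-1,1,2)
    K=np.array([[c["fx"],0,c["cx"]],[0,c["fy"],c["cy"]],[0,0,1]])
    p=cv2.undistortPoints(uv,K,np.array([c["k1"],0,0,0.])).reshape(-1,2)
    d=np.c_[p[:,0],-p[:,1],-np.ones(len(p))]@M[:3,:3].T
    return M[:3,3],d
def onplane(c,M,uv,z):
    o,d=rays(c,M,uv);return (o+d*((z-o[2])/d[:,2])[:,None])[:,:2]
def mask(im,kind):
    h,s,v=cv2.split(cv2.cvtColor(im,cv2.COLOR_BGR2HSV))
    m={"red":((h<5)|(h>172))&(s>150)&(v>60),"orange":(h>=6)&(h<=18)&(s>150)&(v>80),
       "blue":(h>95)&(h<125)&(s>90)&(v>30),"white":(s<110)&(v>110)}[kind]
    return m.astype(np.uint8)*255
def blobs(m,amin=40):
    cs,_=cv2.findContours(m,cv2.RETR_EXTERNAL,cv2.CHAIN_APPROX_NONE)
    return sorted([k for k in cs if cv2.contourArea(k)>amin],key=lambda k:-cv2.contourArea(k))
def down(yaw):  # tool z down, tool x at world yaw
    return (R.from_euler("z",yaw)*R.from_euler("x",np.pi)).as_rotvec()
E
python3 - <<'E'
from h import *
im=cv2.imread("pics/top.png");c,M=cam("top")
for k,z in(("red",.116),("orange",.04),("blue",.078)):
    for b in blobs(mask(im,k)):
        rc=cv2.minAreaRect(b);w=onplane(c,M,cv2.boxPoints(rc),z)
        print(k,np.round(rc[0]),cv2.contourArea(b),w.mean(0).round(4),np.linalg.norm(np.diff(w,axis=0),axis=1).round(3),[round(float(np.degrees(np.arctan2(*(w[1]-w[0])[::-1]))),1)])
print(R.from_rotvec(r.read_ee_rot()).as_matrix().round(2))
cv2.imwrite("pics/crop.png",cv2.resize(im[80:310,230:350],None,fx=2.6,fy=2.6,interpolation=cv2.INTER_CUBIC))
E
```

```text
red [308. 280.] 852.5 [ 0.337  -0.0863] [0.062 0.067 0.062] [-45.0]
red [316. 225.] 584.0 [ 0.4398 -0.1017] [0.055 0.053 0.055] [-89.4]
red [266. 211.] 160.5 [ 0.4653 -0.0075] [0.027 0.03  0.027] [-89.3]
red [398. 232.] 57.5 [ 0.4287 -0.2588] [0.027 0.057 0.027] [-83.8]
orange [292. 130.] 1823.5 [ 0.6475 -0.0648] [0.097 0.097 0.096] [-55.4]
orange [397. 156.] 1806.5 [ 0.5916 -0.2911] [0.097 0.099 0.096] [-62.7]
orange [187. 124.] 1772.5 [0.6569 0.1621] [0.095 0.097 0.094] [-52.9]
orange [497. 204.] 1713.5 [ 0.4941 -0.5082] [0.064 0.259 0.062] [-88.8]
blue [302. 231.] 167.5 [ 0.4296 -0.0805] [0.027 0.062 0.026] [-66.3]
[[ 0.97  0.24 -0.  ]
 [ 0.24 -0.97  0.  ]
 [ 0.   -0.   -1.  ]]
```

View pics/crop.png

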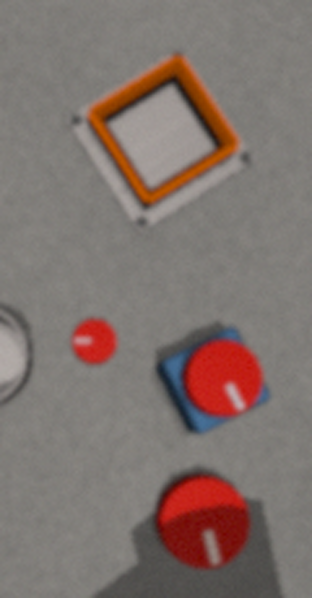

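Confirmed: the cap on the blue jar is 55 mm across, which fits the middle size. The other two are loose, at about 65 mm and 28 mm. The brace is the steel and black one between the coloured look-alikes. Next I'll look from near with the wrist camera at both the jar and the brace.

```bash
python3 - <<'E'
from h import *
yaw=np.radians(40);x=np.array([np.cos(yaw),np.sin(yaw)])
out=[]
for n,p in(("brace",(.6475,-.0648)),("jar",(.44,-.102))):
    q=np.array(p)-.045*x
    r.move_ptp([*q,.29],down(yaw));r.pause(.3)
    T=pose();im=r.grab_frame("wrist");np.save(f"pics/{n}.npy",T);cv2.imwrite(f"pics/w_{n}.png",im);out.append(im)
print(r.read_time(),r.read_joints())
cv2.imwrite("pics/w2.png",cv2.resize(np.hstack(out),(800,300),interpolation=cv2.INTER_AREA))
E
```

```text
4.2083 [-3.70022765e-01 -2.47429712e-01  2.04317330e+00  6.93129867e-05
  1.34641598e+00  5.01961657e-01]
```

View pics/w2.png

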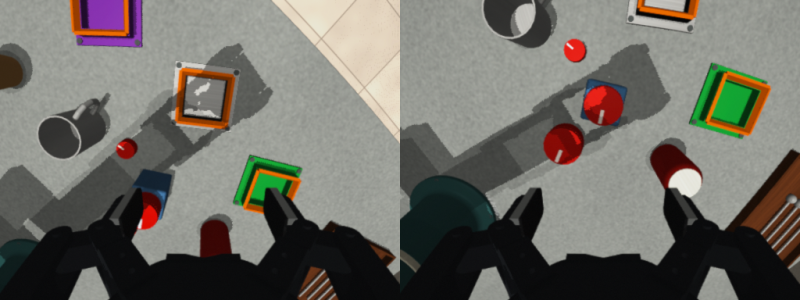

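Left (brace view): steel brace at (205,97), jug, small cap and jar all clear of it. Right (jar view): jar cap at (603,103), on the blue body. The large loose cap sits beside it at (563,145) and the can at (676,172). Next I'll measure both.

```bash
python3 - <<'E'
from h import *
from scipy.optimize import least_squares
c=r.calibration("wrist")
def get(n): 
    T=np.load(f"pics/{n}.npy");return cv2.imread(f"pics/w_{n}.png"),T@c["T_tool_cam"]
def rect(k,M,z,tag):
    rc=cv2.minAreaRect(k);w=onplane(c,M,cv2.boxPoints(rc),z);e=np.diff(w,axis=0)
    print(tag,np.round(rc[0]),"ctr",w.mean(0).round(4),np.linalg.norm(e,axis=1).round(4),(np.degrees(np.arctan2(e[:,1],e[:,0]))%90).round(1))
im,M=get("brace")
near=lambda bs,p:min(bs,key=lambda b:np.hypot(*(np.array(cv2.minAreaRect(b)[0])-p)))
m=mask(im,"orange")
b=near(blobs(m,200),(262,124));rect(b,M,.04,"brace rim outer")
# inner hole of rim
f=np.zeros_like(m);cv2.drawContours(f,[b],-1,255,-1);hole=cv2.bitwise_and(f,cv2.bitwise_not(m))
for k in blobs(hole,300):rect(k,M,.03,"brace hole z.03")
# plate: bright low-saturation + rim, closed
im2,M2=get("jar")
red=blobs(mask(im2,"red"),100);k=near(red,(260,132))
w=onplane(c,M2,k.reshape(-1,2),.116)
cam2=M2[:2,3];c0=w.mean(0)
for _ in range(4):
    dd=(c0-cam2)/np.linalg.norm(c0-cam2);far=w[(w-c0)@dd>0.004]
    s=least_squares(lambda p:np.hypot(*(far-p[:2]).T)-p[2],[*c0,.028]);c0=s.x[:2]
print("cap",s.x.round(4),"rms",np.sqrt(np.mean(s.fun**2)).round(4),"camera",M2[:3,3].round(3))
f=np.zeros(im2.shape[:2],np.uint8);cv2.drawContours(f,[cv2.convexHull(k)],-1,255,-1)
wm=cv2.bitwise_and(mask(im2,"white"),cv2.erode(f,np.ones((3,3))))
for k2 in blobs(wm,8):
    q=onplane(c,M2,k2.reshape(-1,2),.116);u,sv,v=np.linalg.svd(q-q.mean(0));bc=q.mean(0)
    a=v[0]*np.sign(v[0]@(bc-c0));print("bar yaw",np.degrees(np.arctan2(a[1],a[0])).round(1),"radial",np.degrees(np.arctan2(*(bc-c0)[::-1])).round(1),len(k2))
bl=mask(im2,"blue");kb=near(blobs(bl,60),(260,120));u=cv2.convexHull(np.vstack([kb,]))
rect(u,M2,.078,"jar blue hull")
# far (top) edge lines of blue: Hough on world-projected contour
cv2.imwrite("pics/j.png",np.hstack([cv2.resize(im2[90:190,200:330],None,fx=3,fy=3),cv2.resize(im[70:170,200:330],None,fx=3,fy=3)]))
E
```

```text
brace rim outer [261. 126.] ctr [ 0.6484 -0.065 ] [0.0954 0.0941 0.0963] [30.5 33.1 34.8]
brace hole z.03 [261. 126.] ctr [ 0.6485 -0.0652] [0.0737 0.0729 0.0742] [31.2 33.2 34.4]
cap [ 0.439  -0.1022  0.0271] rms 0.0004 camera [ 0.467 -0.079  0.415]
bar yaw -153.6 radial -152.9 39
jar blue hull [263. 117.] ctr [ 0.4554 -0.0938] [0.0274 0.062  0.0276] [27.2 29.2 30.2]
```

View pics/j.png

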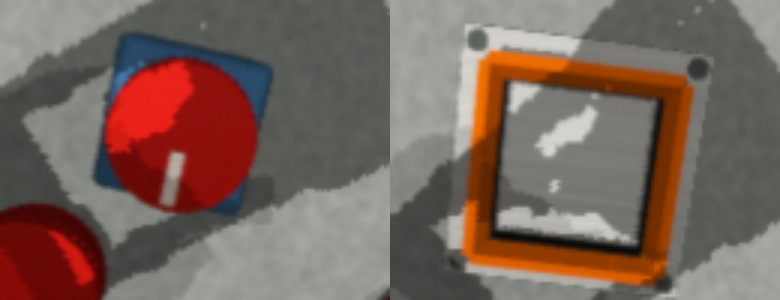

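Measurements agree across the two views. Jar axis is (0.439,-0.102) with yaw about 27° mod 90, and the brace is (0.648,-0.065) with yaw about 33°. I'll grasp the cap at tool yaw 40°, lift and carry to the brace with a +6° turn.

```bash
python3 - <<'E'
from h import *
y0=np.radians(40);y1=np.radians(46)
r.move_ptp([.439,-.1022,.17],down(y0))
print("touch",r.line_to([.439,-.1022,.100],rate=.08,until_force=8),r.read_ee_pos())
r.gripper_to(.03,grasp_force=100)
print("w",r.read_width(),r.read_grasp_force(),r.read_ft_force(),r.read_torque())
r.line_to([.439,-.1022,.20],rate=.1);r.pause(.2)
print("lifted",r.read_width(),r.read_ft_force().round(2))
r.line_to([.648,-.065,.20],attitude=down(y1),rate=.15);r.pause(.3)
T=pose();im=r.grab_frame("wrist");np.save("pics/c.npy",T);cv2.imwrite("pics/c.png",im)
s=r.grab_frame("scene");cv2.imwrite("pics/c_view.png",np.hstack([cv2.resize(im[60:384,100:412],(385,400)),cv2.resize(s[120:320,120:320],(400,400))]))
print(r.read_time(),r.read_ee_pos(),r.read_ft_force().round(2),r.read_torque().round(2))
E
```

```text
touch False [ 0.43950846 -0.10236032  0.10048777]
w 0.0536571634264593 103.85261502116919 [-0.28337666 -1.72535451  5.7772344 ] [-0.15316271  0.18992442 -0.01512392]
lifted 0.053734943741135334 [ 1.07 -0.4  -5.04]
9.525 [ 0.64788028 -0.06510716  0.20017651] [-0.01  0.78 -4.97] [-0.    0.01  0.01]
```

View pics/c_view.png

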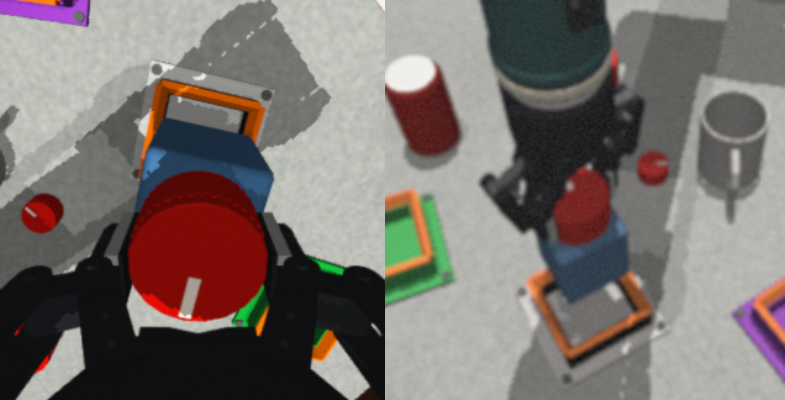

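The jar hangs upright and its sides are parallel to the brace. Its upper edge in the wrist view has the same slope as the brace rim, about 11°. Now I'll insert it.

```bash
python3 - <<'E'
from h import *
x,y=.648,-.065
r.line_to([x,y,.155],rate=.12)
print("touch",r.line_to([x,y,.100],rate=.04,until_force=15),r.read_ee_pos().round(4),r.read_ft_force().round(1),r.read_torque().round(2),r.read_width())
r.pause(.3)
print(r.read_ee_pos().round(4),r.read_ft_force().round(1),r.read_time())
s=r.grab_frame("scene");im=r.grab_frame("wrist");cv2.imwrite("pics/d.png",np.hstack([cv2.resize(im[60:384,100:412],(385,400)),cv2.resize(s[120:320,120:320],(400,400))]))
E
```

```text
touch True [ 0.6475 -0.0652  0.1071] [-2.1  0.5  6.7] [0.09 0.34 0.04] 0.05372675709785977
[ 0.6476 -0.0652  0.1071] [-1.5 -0.3  6.2] 11.4583
```

View pics/d.png

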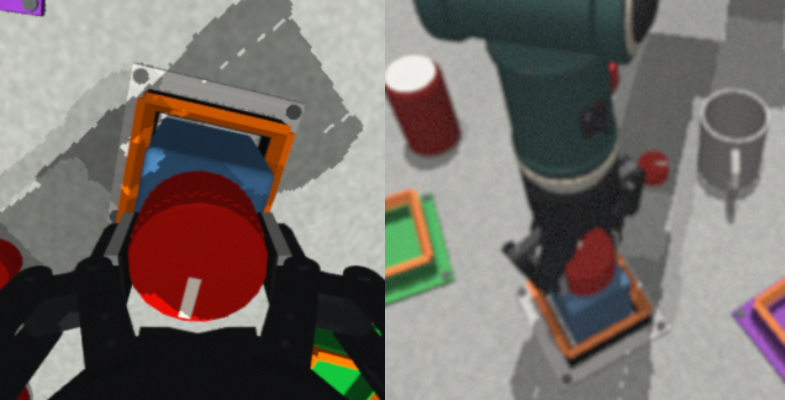

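The TCP stopped at z=0.107; 0.1065 was expected, so the jar is on the pocket floor. I'll release and regrip so it settles flat, then unscrew by turning joint 6 in steps.

```bash
python3 - <<'E'
from h import *
r.gripper_to(.075);r.pause(.2)
r.line_to([.648,-.065,.1065],rate=.03)
r.gripper_to(.03,grasp_force=118);r.pause(.1)
print("w",r.read_width(),r.read_grasp_force(),r.read_ft_force().round(1),r.read_torque().round(2))
q=np.array(r.read_joints())
for a in range(10,91,10):
    a=min(a,82)
    t=q.copy();t[5]-=np.radians(a);r.move_j(t)
    rot=R.from_rotvec(r.read_ee_rot()).as_matrix()
    print(a,np.degrees(np.arctan2(rot[1,0],rot[0,0])).round(1),r.read_torque().round(2),r.read_ft_force().round(1))
print(r.read_ee_pos().round(4),r.read_time())
im=r.grab_frame("wrist");np.save("pics/e.npy",pose());cv2.imwrite("pics/e_w.png",im)
s=r.grab_frame("scene");cv2.imwrite("pics/e.png",np.hstack([cv2.resize(im[60:384,100:412],(385,400)),cv2.resize(s[120:320,120:320],(400,400))]))
E
```

```text
w 0.05364003851186265 122.68925411626697 [-2.9  1.   5.6] [ 0.14  0.36 -0.01]
10 55.8 [-0.04 -0.13  0.06] [0.  0.3 1.5]
20 65.7 [-0.02 -0.02  0.08] [ 0.6 -0.4  4.8]
30 75.8 [-0.03  0.06  0.12] [-0.4  0.4  5.7]
40 85.8 [-0.02  0.06  0.05] [0.1 0.9 6.1]
50 95.8 [-0.07  0.08  0.04] [-0.9  0.8  6.3]
60 105.8 [-0.02  0.09  0.06] [-0.8  0.5  6.2]
70 115.8 [-0.01  0.19  0.04] [-0.9 -0.   6.9]
80 125.8 [-0.08  0.25  0.14] [-1.3 -0.2  7.8]
82 127.8 [-0.07  0.3   0.1 ] [-2.3  0.2  8.1]
[ 0.6482 -0.0651  0.1082] 15.3833
```

View pics/e.png

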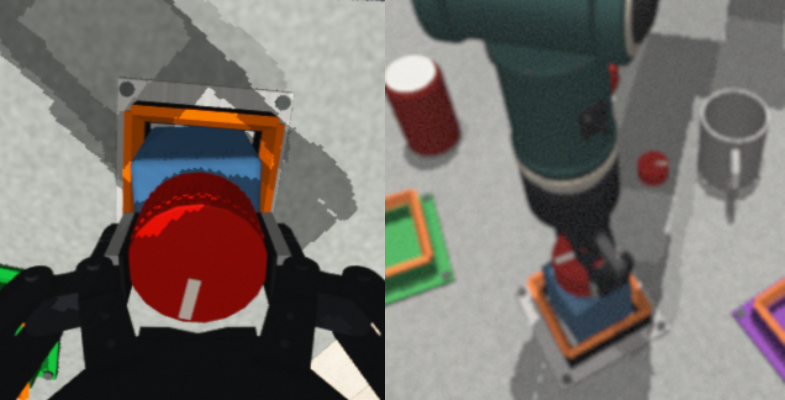

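The cap turned 82° without slipping, since its bar stayed fixed relative to the fingers. The jar followed by about 3°, so the relative angle is about 78°, inside 60–90. I'll lift slowly and watch the weight.

```bash
python3 - <<'E'
from h import *
p=np.array(r.read_ee_pos());z0=p[2]
for dz in(.004,.010,.025,.044):
    r.line_to([.648,-.065,z0+dz],rate=.03);r.pause(.15)
    f=r.read_ft_force();print(dz,r.read_ee_pos().round(4),f.round(1),r.read_torque().round(2))
    if f[2]<-4: print("jar lifting?");break
r.pause(.3);im=r.grab_frame("wrist");s=r.grab_frame("scene");t=r.grab_frame("top");np.save("pics/f.npy",pose());cv2.imwrite("pics/f_w.png",im);cv2.imwrite("pics/f_s.png",s)
cv2.imwrite("pics/f.png",np.hstack([cv2.resize(im[60:384,100:412],(385,400)),cv2.resize(s[140:300,140:300],(400,400),interpolation=cv2.INTER_CUBIC)]))
print(r.read_time(),r.read_width(),r.read_ee_rot())
E
```

```text
0.004 [ 0.6475 -0.0649  0.1115] [ 0.3  0.1 -0.4] [-0.03 -0.02  0.06]
0.01 [ 0.648  -0.065   0.1183] [-0.2 -0.1 -0.5] [-0.01 -0.06 -0.04]
0.025 [ 0.6478 -0.065   0.1329] [-0.8  0.3  0.1] [0.   0.   0.01]
0.044 [ 0.6478 -0.0649  0.1518] [ 0.2  0.2 -0.8] [-0.   -0.01  0.  ]
18.6333 0.05380173877987938 [-1.37439411 -2.81861956  0.00334734]
```

View pics/f.png

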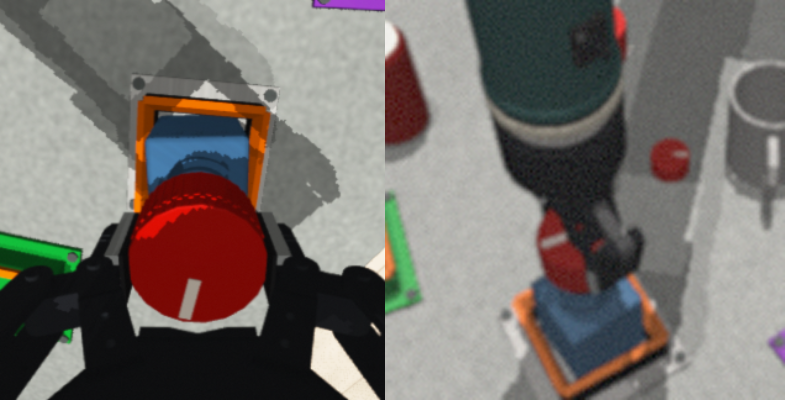

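The cap is off. Tool force dropped to about −0.5 N, so it carries only the cap, and the jar's neck is visible with the body still down in the brace. The cap is level, about 2 cm above the mouth and on the axis it was lifted along. Handing in.

```bash
python3 -c "
from plant import r
r.pause(.3);print(r.read_qvel().round(4),r.read_time());print(r.sign_off())"
```

```text
[-0.0001  0.001  -0.0012  0.0029  0.     -0.001 ] 18.9333
the job is handed in; nothing more can be done
None
```

The jar is seated in the steel brace and its cap is unscrewed and held level about 2 cm above the mouth; I handed the job in at 18.9 s, and sign-off reported no verdict.

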